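Fit the mixer's drive collar, then hold its snap ring spread at the groove

ROBOT

A 7-joint arm with a two-finger parallel gripper is mounted at the origin on the work surface. World frame = base frame: x ahead of the robot, y to its left, z up, the work surface at z = 0. Lengths are in mm, angles in rad, forces in N, time in s.
With the tool pointing down it reaches from about 425 to 925 mm from the base axis. Payload 6.8 kg.
Tool frame: the origin (TCP) lies midway between the tips of the shut fingers; the grasp point (between the pads) lies 19 mm behind it; z points along the fingers, y is the line along which they close (so a half turn about z gives the same grasp; the last joint's range is limited). The gripper opens to 88 mm and grips with 3 to 60 N. Pads are 20 mm wide; open, the fingers measure 115 mm over their backs; the gripper's body (75 mm by 178 mm) begins 61 mm behind the grasp point.
Start: joints at [1.118, 0.477, 0.022, 1.555, -0.011, 1.109, -0.083], TCP at [228.165, -635.286, 222.664] pointing down, gripper open.
Joint ranges: [-2.96, 2.96], [-0.34, 2.1], [-1.41, 1.46], [0.24, 2.44], [-1.37, 4.51], [0.17, 1.92], [-2.96, 2.96]. Speed limits (rad/s): [2.39, 2.39, 3.14, 3.14, 3.14, 3.14, 3.14].

INTERFACE

Orientations are given as a unit quaternion [x, y, z, w].
In Python, from station import arm gives the robot as it stands.
- The arm moves only by the tool play_rows, never from a script. Its argument "rows" is a list of rows, each a list of 3 entries, a list of its own where there are three numbers: the shift along the tool's x, y, z in units of 0.5 m (1.0 is 0.5 m), then the turn about the tool's z in units of 30 degrees (1.0 is 30 degrees), then the closure, from 0 (fully open) to 1 (shut). A call has 1 to 8 rows; each row is the pose to reach, as a shift and turn from the pose commanded when the call began, along the tool's axes at that moment; what a row does not reach only later rows make up. A row lasts 1/8 s, in which the tool goes at most 62.5 mm and 10.7 degrees, less where a joint would pass 70% of its speed; a pose out of reach is approached as far as the arm can. A call with a number of a shift or a turn outside -1 to 1 is refused whole. A call with a gripper value outside its range is refused whole. The fingers move at their own pace and stop on an object; "grip_force" is the grip in N (left out, the last holds). Time passes only in rows, so rows that repeat a pose let the fingers close. It gives the time, the measured TCP pose, the force, the opening and the grip force at its end, in the units of the state.
- arm.get_state(): the state, without advancing time (a new reading comes with each control period).
- arm.camera(name): name is "scene" or "top" or "wrist"; returns a dict with "color" (400x640x3 uint8, red, green, blue), "mtx" (3x3 intrinsics, pixels), "distortion" ([k1, k2, p1, p2, k3] as OpenCV has them; the pictures are not rectified), "R" (3x3) and "t" (3): a world point X has camera coordinates R X + t. Camera axes: x right, y down, z forward; pixel columns grow to the right and rows downward; lengths in mm; the calibration is good to about 2 mm. A picture is of the moment at which its call begins. There is no depth.
- arm.sign_off(): hands the job in; it is judged then, once.
The state is a dict: "t": time; "joint_pos": joint angles; "joint_velocities": joint speeds; "tau": joint torques, N m; "tool_pos": TCP position; "tcp_rot": TCP orientation; "force": force on the tool from outside, world axes, zero at the start; "wrist_torque": the same for the moment, N m; "finger_gap": finger opening in mm; "grasp_force": force on a finger pad.
Only numpy, scipy, OpenCV 4.12 (cv2) and the standard library are available. Lean on these libraries where they do the work, as an engineer would, in place of code of your own. Each camera call takes 0.05 s, during which the arm holds its last target. There are 200 camera calls.

TASK

Re-assemble the drive of the orbital mixer: turn the orange tabbed collar so that its tab faces the red fork, set it over the axle stub with the tab down in the fork, fully seated, and let go of it. Then take the snap-ring pliers out of their stand, squeeze the handles fully so that the ring on their tips is spread, slide the ring down around the axle, upright, until it is level with the dark groove just above the collar, and finish holding it there: still squeezed and spread, carried by the gripper without leaning hard on the mixer or the collar. Leave the other things on the bench, the plain grey spacer included, where they are.

Things in the scene. Friction and masses are not known exactly. Their poses are not given: they have to be found in the camera images.
- mixer: White orbital mixer 180 x 200 x 55 mm, platform off, fixed. Origin: under its centre, on the bench; z up. On top an aluminium disc (diameter 80, its top, the seat, 61 mm above the bench) with a red drive fork towards the mixer's +x: two prongs 8 mm high, 25 to 36 mm from the axis, 13 mm gap. A vertical steel axle stub rises from the disc's centre.
- seat (a point): Foot of the axle: on its axis, at seat height, 61 mm above the bench. Axes as the mixer's: z up, x towards the fork. The axle stub is 24 mm in diameter and ends 33 mm above the seat (last 3 mm chamfered to diameter 20).
- fork (a point): Middle of the fork's gap, at seat height, 30.5 mm from the axle's axis along the mixer's +x. The collar's tab point belongs here.
- groove (a point): Middle of the dark groove in the axle (diameter 21, from 16 to 21 mm above the seat, just above the seated collar's top): on the axis, 18.5 mm above the seat, 14.5 mm below the top of the stub.
- collar: Orange plastic drive collar, 50 g, loose, flat on the light blue mat (4 mm thick): outer diameter 44, bore 28, height 16 mm. Origin: centre of its underside; z up. A radial tab 8 mm wide and 8 mm high, underside flush, sticks out along its +x to 36.5 mm from the centre, with a white line on top. Grip it across its y axis (44 mm).
- tab (a point): Point on the underside of the tab, 30.5 mm from the collar's centre along its +x.
- spacer: Plain grey spacer ring, same size as the collar (diameter 44, bore 28, height 16 mm) but without a tab; lies on the mat about 105 mm from the collar. To be left alone. Origin: centre of its underside.
- stand: Dark green pliers stand, fixed: base 75 x 100 x 8 mm, two posts 36 x 18 mm at its -y and +y ends (52 mm clear between them), tops 70 mm above the bench with 5 mm lips on their edges. Origin: under its centre, on the bench; z up. Lift the pliers straight up 65 mm or more to clear it.
- pliers: Snap-ring pliers, loose, 150 g, upright in the stand: black guard bar 24 x 76 x 8 mm resting on the posts, blue handles up, ring down. Origin: centre of the guard's underside; z up the tool, x the side the ring is on. Handles: flat bars on the -y and +y sides, 20 mm wide, 28 to 92 mm above the origin; pinch along y 70 mm above it: 52 mm wide relaxed, 40 squeezed.
- ring (a point): Centre of the steel snap ring on the tips, 16.5 mm along the pliers' +x and 46 mm below their origin; 3 mm thick, lying across the tool's axis. Its two sides move with the tips, its back stays. Fully spread: hole of diameter 28 centred here, outside 38. Relaxed, each side is 4.5 mm further in and it does not go over the axle.
- lever_l (a joint): Turn of the pliers' +y handle: 0 relaxed, 0.09 rad at the stop, fully squeezed (ring fully spread, handles parallel). Springs back to 0; squeezing takes about 4 N to begin and 8 N at the stop; a 30 N grip holds the tool firmly.
- lever_r (a joint): The same for the -y handle; the two move together.
- jar: White jar, diameter 56, height 80 mm, bystander. Origin: centre of its underside.
- tip_box: Navy pipette-tip box with clear lid, 85 x 120 x 80 mm, bystander. Origin: centre of its underside.
There are look-alikes about, which are no part of the job. Of the things like the pliers, leave any that is pink or purple; of the rest the smaller one is meant.

How it is judged (in metres and radians):
On the way, in this order (a step that is already met when the one before it is completed fails the run):
1. the collar is seated on the mixer, its tab in the fork, and let go (z of collar in the frame of seat below 0.0025 m and distance between tab and fork below 0.006 m and horizontal distance between collar and seat below 0.004 m and contact force between the fingers and collar below 0.1 N and linear speed of collar below 0.02 m/s), for 0.2 s.
2. the pliers are lifted clear of the stand (height (world z) of pliers above 0.125 m and contact force between pliers and stand below 0.1 N and contact force between the fingers and pliers above 2 N), for 0.1 s.
At the end, for the whole second after the job is handed in: Collar seated (2.5 mm height, 4 mm centre, tab within 6 mm of fork); pliers gripped, still, upright within 0.12 rad, levers past 0.072 rad, ring within 4 mm of the axis and 2.5 mm of groove height, under 8 N on mixer and on collar (z of collar in the frame of seat below 0.0025 m and distance between tab and fork below 0.006 m and horizontal distance between collar and seat below 0.004 m and value of joint each of lever_l, lever_r above 0.072 rad and horizontal distance between ring and groove below 0.004 m and z of ring in the frame of groove between -0.0025 and 0.0025 m and angle between pliers's own z axis and vertical below 0.12 rad and contact force between the fingers and pliers above 2 N and contact force between pliers and mixer below 8 N and contact force between pliers and collar below 8 N and linear speed of pliers below 0.02 m/s); the arm keeps its last pose, push and grip.
It fails at once if the plain grey spacer is moved (more than 25 mm) (distance of spacer from where it was at the start of the episode above 0.025 m).
It fails at once if a bystander is pushed away (more than 25 mm) (distance of any of jar, tip_box from where it was at the start of the episode above 0.025 m).
It fails at once if a bystander is tipped over (angle between any of spacer, jar, tip_box's own z axis and vertical above 0.5 rad).
It also fails if it takes over 72 s, if anything falls off the work surface, if the arm or the gripper's body presses on something with over 40 N, if the wrist force passes 120 N, or if a joint passes its speed limit or range.

## Working session

There is one attempt and no reset: what is moved stays moved. The work goes in short steps, Python scripts to look and compute and a tool call to move; the robot and the scene stay as the last step left them, time stands still between calls to the robot, and variables do not carry over. Pictures are saved under pics/ and viewed, at most 10 in all, crops included, and the job is handed in when it is done.

Besides the shell and the picture viewer there is one more tool, called after "Call:" as a command line: name --argument value ..., lists and objects as JSON in quotes. play_rows: Moves the arm, as the interface text tells. Its arguments: {"type":"object","properties":{"rows":{"type":"array"},"grip_force":{"type":"number"}},"required":["rows"]}

```bash
mkdir -p pics; cat > h.py <<'E'
import numpy as np, cv2, pickle
from station import arm
def shot(name,tag):
    c=arm.camera(name); pickle.dump(c,open(f'{tag}.pkl','wb'))
    cv2.imwrite(f'pics/{tag}.png',c['color'][:,:,::-1]); return c
def load(tag): return pickle.load(open(f'{tag}.pkl','rb'))
def ray(c,uv):
    p=cv2.undistortPoints(np.array(uv,float).reshape(-1,1,2),np.array(c['mtx']),np.array(c['distortion'])).reshape(-1,2)
    R=np.array(c['R']);t=np.array(c['t']).ravel()
    d=np.c_[p,np.ones(len(p))]@R
    return -R.T@t,d
def onz(c,uv,z):
    o,d=ray(c,uv); return o+d*((z-o[2])/d[:,2])[:,None]
def proj(c,X):
    R=np.array(c['R']);t=np.array(c['t']).ravel()
    return cv2.projectPoints(np.array(X,float).reshape(-1,1,3),cv2.Rodrigues(R)[0],t,np.array(c['mtx']),np.array(c['distortion']))[0].reshape(-1,2)
E
python3 - <<'E'
from h import *
a=shot('scene','s0');b=shot('top','t0');w=shot('wrist','w0')
im=np.vstack([a['color'],b['color']])
print(arm.get_state())
for n,c in zip('stw',(a,b,w)): print(n, ray(c,[[320,200]]), c['mtx'][0][0])
E
```

```text
{'t': 0.15, 'joint_pos': array([ 1.11790222,  0.47759699,  0.02236244,  1.55617815, -0.01150645,
        1.10931794, -0.08313369]), 'joint_velocities': array([ 7.89154997e-06, -1.26288291e-03,  2.12250886e-03, -4.12224094e-03,
       -2.44485692e-05,  1.80318733e-03,  1.58083473e-04]), 'tau': array([ 2.74962920e-03, -5.83289695e+01,  1.53674472e+00, -2.72873873e+01,
       -5.42379473e-02,  1.44386123e-02,  9.13210738e-05]), 'tool_pos': array([ 227.98667223, -634.8517115 ,  221.9337601 ]), 'tcp_rot': array([ 9.85178937e-01,  1.71528396e-01, -1.64869032e-04, -6.65953092e-04]), 'force': array([-1.05409934, -0.23342341, -0.65334507]), 'wrist_torque': array([-0.0104692 ,  0.04215796,  0.03421414]), 'grasp_force': 0.0, 'finger_gap': 87.64653965071028}
s (array([1415.0615451 ,  127.0119964 ,  777.12534483]), array([[-0.80007436,  0.03257522, -0.59902074]])) 439.54476275682003
t (array([ 299.42441787,  180.02596336, 1351.66846263]), array([[ 0.11038018, -0.01662741, -0.99384579]])) 410.9722609877942
w (array([ 293.69339919, -611.90912781,  384.27093461]), array([[-0.26121745, -0.10672059, -0.95972872]])) 330.8986921100133
```

View pics/s0.png

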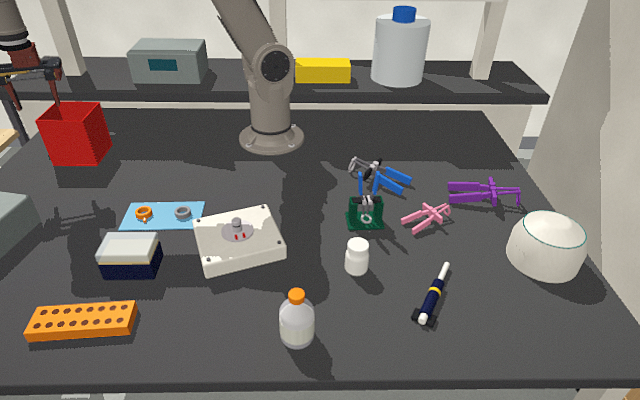

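View pics/t0.png

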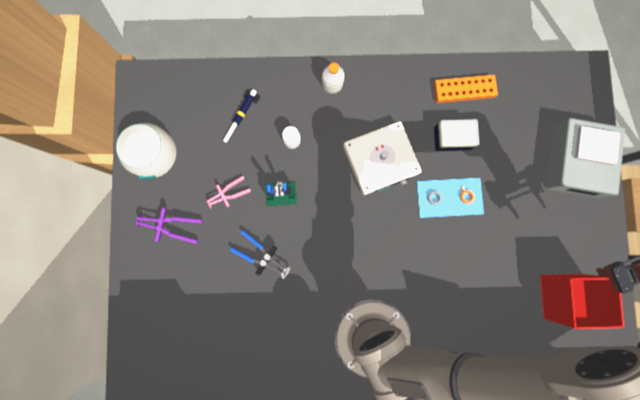

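Scene: the collar (orange, tabbed) is at top (467,196) and scene (144,213). The spacer (grey) is at top (433,197). The mixer is at top (383,156), with red fork prongs at (378,148).

Pliers candidates in the top view:
- Blue upright in the green stand (280,190)
- Larger blue lying down (262,258)
- Pink (228,192)
- Purple (165,225)

I choose the one in the stand. Orange rack and orange-capped bottle are not the collar.

```bash
python3 - <<'E'
from h import *
s=load('s0');t=load('t0')
def crop(c,x,y,w,h,W,H): return cv2.resize(c['color'][y:y+h,x:x+w,::-1],(W,H),interpolation=cv2.INTER_CUBIC)
a=crop(t,340,115,100,75,400,300); b=crop(t,410,170,80,60,400,300)
c=crop(t,240,165,80,60,400,300); d=crop(s,330,150,100,75,400,300)
cv2.imwrite('pics/c0.png',np.vstack([np.hstack([a,b]),np.hstack([c,d])]))
print(onz(t,[[467,196],[433,197]],20),onz(t,[[383,156]],90),onz(t,[[280,190]],100))
E
```

```text
[[ 449.8559751  -322.38095041   20.        ]
 [ 449.02406316 -211.19536738   20.        ]] [[573.54743692 -41.23500878  90.        ]] [[472.06118932 281.22423473 100.        ]]
```

View pics/c0.png

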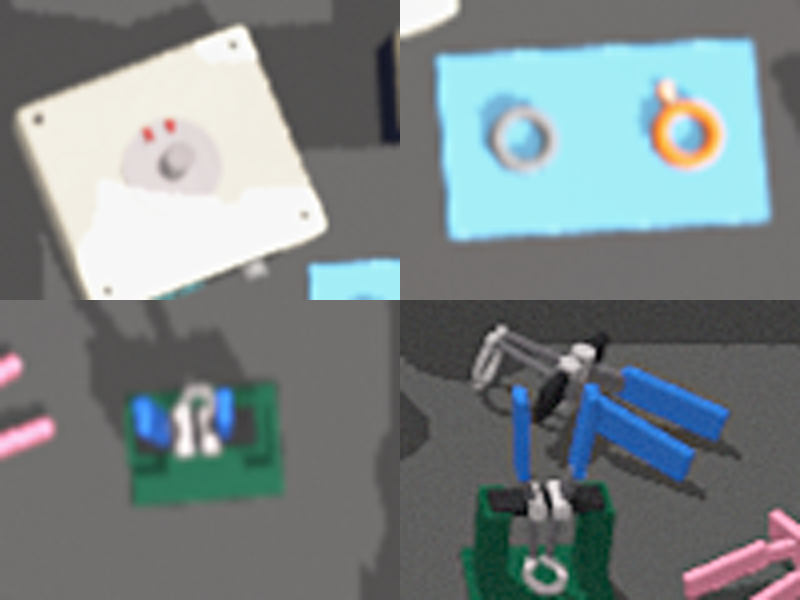

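The crop confirms the choice: upright blue pliers in the green stand, with the ring on the far (world +x) side. The other blue pair, lying down, is larger. The collar tab points about 25° from world +x, and the mixer sits at about 20°. Next I move the wrist camera over the collar.

```bash
cat >> h.py <<'E'
from scipy.spatial.transform import Rotation as Ro
def go(x,y,z,yaw):
    """shift / turn for TCP target, tool down, yaw=deg of tool x in world"""
    s=arm.get_state();R=Ro.from_quat(s['tcp_rot']).as_matrix()
    cur=np.degrees(np.arctan2(R[1,0],R[0,0]));d=np.array([x,y,z])-s['tool_pos']
    print('t',s['t'],'cur',s['tool_pos'].round(1),round(cur,2),'tilt',R[:,2].round(4),'shift',(R.T@d/500).round(4),'turn',round(-((yaw-cur+180)%360-180)/30,4))
E
python3 -c "
from h import *
go(440,-310,220,22)"
```

```text
t 0.15 cur [ 228.  -634.9  221.9] 19.75 tilt [-6.0e-04  1.3e-03 -1.0e+00] shift [ 0.6187 -0.4682  0.0044] turn -0.0749
```

Call:
play_rows --rows '[[[0.62,-0.47,0.0],-0.07,0],[[0.62,-0.47,0.0],-0.07,0],[[0.62,-0.47,0.0],-0.07,0],[[0.62,-0.47,0.0],-0.07,0],[[0.62,-0.47,0.0],-0.07,0],[[0.62,-0.47,0.0],-0.07,0],[[0.62,-0.47,0.0],-0.07,0],[[0.62,-0.47,0.0],-0.07,0]]'

```text
t: 1.15
tool_pos: [440.7, -308.8, 222.6]
tcp_rot: [0.982, 0.191, -0.0, -0.0]
force: [-0.1, -0.3, -0.5]
finger_gap: 87.6
grasp_force: 0.0
```

```bash
python3 - <<'E'
from h import *
print(arm.get_state()['joint_velocities'].round(3))
w=shot('wrist','w1'); print(arm.get_state()['tool_pos'],arm.get_state()['joint_pos'])
E
```

```text
[ 0.035  0.002  0.043 -0.001  0.008  0.002  0.013]
[ 439.78544955 -310.31431186  222.48186779] [ 0.62103043  0.25979287 -0.14623961  1.87504123  0.04505476  1.01028672
 -0.7344625 ]
```

View pics/w1.png

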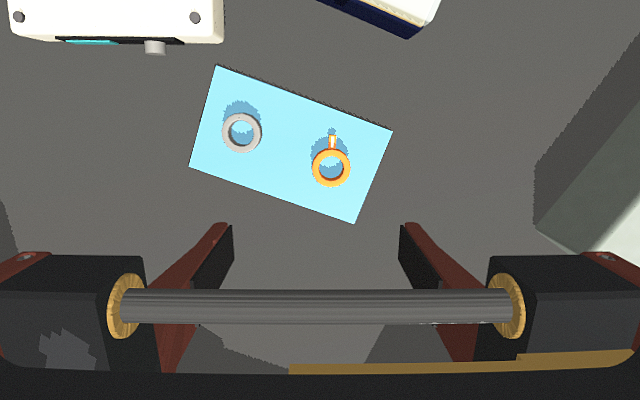

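Wrist view: collar centre at (331,168) with its tab at (333,137) pointing up the image, spacer at (241,132), mixer edge upper left. Now I measure the collar.

```bash
cat >> h.py <<'E'
def collar(c,ztop):
    hsv=cv2.cvtColor(c['color'],cv2.COLOR_RGB2HSV)
    m=cv2.inRange(hsv,(8,120,120),(25,255,255))
    n,l,st,ce=cv2.connectedComponentsWithStats(m)
    pr=proj(c,[collar.guess])[0]
    k=min((i for i in range(1,n) if st[i,4]>60),key=lambda i:np.hypot(*(ce[i]-pr)))
    cs,_=cv2.findContours((l==k).astype(np.uint8),cv2.RETR_EXTERNAL,cv2.CHAIN_APPROX_NONE)
    q=max(cs,key=len).reshape(-1,2).astype(float)
    P=onz(c,q,ztop)[:,:2]; cen=P.mean(0)
    for _ in range(20):   # circle of known radius-ish, reject tab
        r=np.hypot(*(P-cen).T); R0=np.median(r); I=P[abs(r-R0)<2.5]
        A=np.c_[2*I,np.ones(len(I))]; s=np.linalg.lstsq(A,(I**2).sum(1),rcond=None)[0]; cen=s[:2]
    rad=np.sqrt(s[2]+cen@cen)
    # tab: low orange/white pixels beyond radius
    T=onz(c,q,ztop-8)[:,:2]; r=np.hypot(*(T-cen).T); T=T[r>rad+4]
    d=T.mean(0)-cen
    print('cen',cen,'rad',rad,'yaw',np.degrees(np.arctan2(d[1],d[0])),'tab reach',r.max(),len(T))
collar.guess=[450,-322,20]
E
python3 - <<'E'
from h import *
c=load('w1'); collar(c,20); print('cam',ray(c,[[320,200]])[0]); print(proj(c,[450,-322,20]))
go(450,-322,150,25)
E
```

```text
cen [ 447.73088566 -324.74385134] rad 21.13772301198982 yaw 19.216741662183985 tab reach 35.37886774117258 24
cam [ 505.41893623 -283.18087273  385.00346835]
[[329.22515676 164.47286517]]
t 1.2 cur [ 439.8 -310.3  222.5] 21.81 tilt [-7.e-04 -4.e-04 -1.e+00] shift [0.0104 0.0293 0.145 ] turn -0.1063
```

Call:
play_rows --rows '[[[0.01,0.03,0.1],0.05,0],[[0.01,0.03,0.2],0.05,0],[[0.01,0.03,0.2],0.05,0],[[0.01,0.03,0.2],0.05,0]]'

```text
t: 1.7
tool_pos: [450.7, -323.1, 124.1]
tcp_rot: [0.984, 0.176, 0.0, 0.001]
force: [0.7, -0.3, 0.8]
finger_gap: 87.6
grasp_force: 0.0
```

```bash
python3 - <<'E'
from h import *
collar.guess=[448,-325,20]
c=shot('wrist','w2'); collar(c,20)
hsv=cv2.cvtColor(c['color'],cv2.COLOR_RGB2HSV)
u,v=proj(c,[448+31*.94,-325+31*.33,12])[0].astype(int);print(u,v)
# white-line/orange tab: all non-blue pixels near the tab
sub=c['color'][v-14:v+18,u-16:u+17]
cv2.imwrite('pics/c2.png',cv2.resize(c['color'][v-40:v+100,u-80:u+80,::-1],(640,560),interpolation=cv2.INTER_CUBIC))
E
```

```text
cen [ 448.31369512 -324.76857616] rad 21.541519478149333 yaw 19.837871382136424 tab reach 35.350040307183384 31
316 155
```

View pics/c2.png

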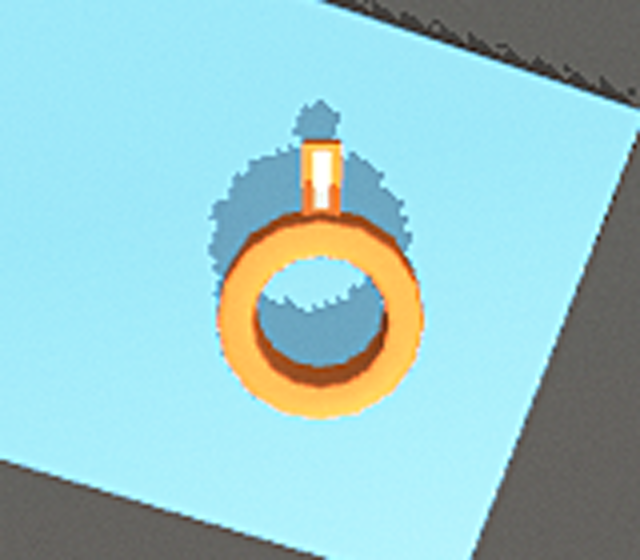

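```bash
python3 - <<'E'
from h import *
c=load('w2')
P=onz(c,[[316.2,194.7]],20)[0];T=onz(c,[[236+321/4,115+180/4]],12)[0];d=T-P
E=onz(c,[[236+218/4,194.7],[236+424/4,194.7],[316.2,115+220/4],[316.2,115+418/4]],20)
print(P,np.degrees(np.arctan2(d[1],d[0])),np.hypot(*d[:2]),E[:,:2].round(1))
go(P[0],P[1],10,19.9)
E
```

```text
[ 447.36011413 -325.55903074   20.        ] 20.18696212548201 27.942231648105775 [[ 439.9 -305.4]
 [ 454.8 -345.8]
 [ 467.  -318.3]
 [ 426.8 -333.2]]
t 1.75 cur [ 451.4 -323.   124.7] 20.27 tilt [ 0.0025 -0.0019 -1.    ] shift [-0.0097  0.0014  0.2294] turn 0.0122
```

The tab is straight above the collar in the crop, with the collar centre at crop (321,319). The tool is already aligned, so I descend and grip.

Call:
play_rows --rows '[[[-0.01,0.001,0.1],0,0],[[-0.01,0.001,0.18],0,0],[[-0.01,0.001,0.21],0,0],[[-0.01,0.001,0.233],0,0],[[-0.01,0.001,0.233],0,0.3],[[-0.01,0.001,0.233],0,0.7],[[-0.01,0.001,0.233],0,0.7],[[-0.01,0.001,0.233],0,0.7]]' --grip_force 20

```text
t: 2.75
tool_pos: [446.5, -323.8, 6.7]
tcp_rot: [0.984, 0.177, 0.0, 0.0]
force: [0.1, -0.3, 0.4]
finger_gap: 51.3
grasp_force: 0.0
```

Call:
play_rows --rows '[[[0,0,0],0,0.7],[[0,0,0],0,0.7]]'

```text
t: 3.0
tool_pos: [446.4, -323.7, 6.5]
tcp_rot: [0.984, 0.177, 0.0, 0.0]
force: [-0.9, -0.3, 3.5]
finger_gap: 43.8
grasp_force: 20.0
```

```bash
python3 - <<'E'
from h import *
go(540,-130,210,20)
E
```

```text
t 3.0 cur [ 446.4 -323.7    6.5] 20.35 tilt [ 3.e-04 -3.e-04 -1.e+00] shift [ 0.3104 -0.298  -0.4071] turn 0.0118
```

Call:
play_rows --rows '[[[0,0,-0.1],0,0.7],[[0,0,-0.2],0,0.7],[[0.05,-0.1,-0.3],0,0.7],[[0.13,-0.2,-0.39],0,0.7],[[0.22,-0.3,-0.39],0,0.7],[[0.27,-0.45,-0.39],0,0.7],[[0.27,-0.45,-0.39],0,0.7],[[0.27,-0.45,-0.39],0,0.7]]'

```text
t: 4.0
tool_pos: [494.7, -61.6, 201.4]
tcp_rot: [0.984, 0.18, 0.0, -0.001]
force: [1.2, -0.8, -1.3]
finger_gap: 44.0
grasp_force: 20.0
```

```bash
python3 - <<'E'
from h import *
c=shot('wrist','w3'); go(573,-41,120,20)
E
```

```text
t 4.05 cur [494.4 -64.3 201.1] 20.55 tilt [-1.e-04  0.e+00 -1.e+00] shift [0.1635 0.0116 0.1622] turn 0.0185
```

View pics/w3.png

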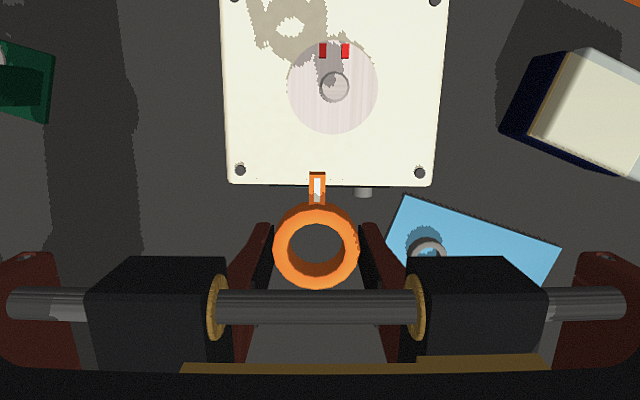

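Wrist view: held collar centred at about (316,249), tab at (317,187), disc centre about (332,87), red prongs at (323,50) and (345,50), axle top about (334,85). Next I measure these more precisely.

```bash
python3 - <<'E'
from h import *
c=load('w3');im=c['color'];hsv=cv2.cvtColor(im,cv2.COLOR_RGB2HSV)
m=cv2.inRange(hsv,(0,150,80),(6,255,255))|cv2.inRange(hsv,(174,150,80),(180,255,255)); m[120:]=0
n,l,st,ce=cv2.connectedComponentsWithStats(m)
for i in range(1,n):
    if st[i,4]>20: print('red',st[i],ce[i],onz(c,[ce[i]],67)[0])
print(proj(c,[573,-41,94]), im[110,345],im[150,300],im[60,380], im[87,334],im[40,300])
cv2.imwrite('pics/c3.png',np.vstack([cv2.resize(im[25:150,270:400,::-1],(650,625))[:300*2], ])[:600])
collar.guess=[494,-64,214]; collar(c,214.6)
E
```

```text
red [319  44   7  14  97] [322.03092784  50.43298969] [602.63357739 -26.75737968  67.        ]
red [341  44   8  15 107] [344.80373832  50.95327103] [609.08545264 -44.77683697  67.        ]
[[326.0196586  89.4694002]] [233 225 219] [241 242 224] [239 240 225] [215 204 198] [185 178 157]
cen [495.10404025 -62.24514905] rad 21.43124798615303 yaw -160.33306555831294 tab reach 26.700297520143685 61
```

View pics/c3.png

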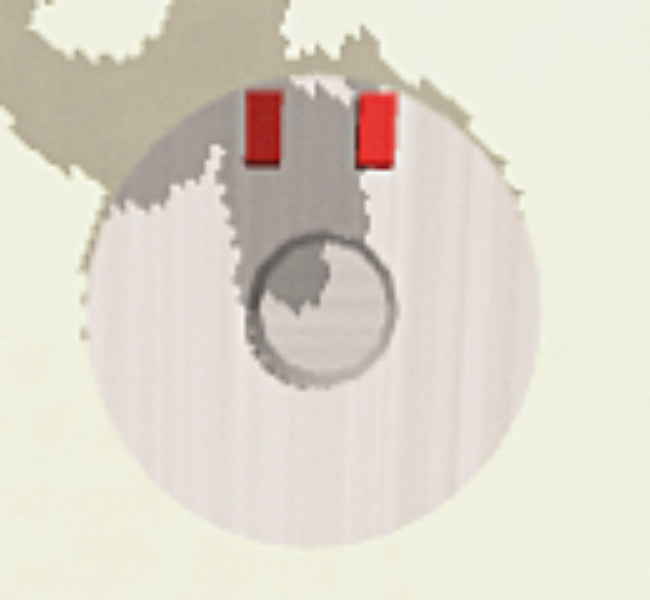

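```bash
python3 - <<'E'
from h import *
c=load('w3')
D=onz(c,[[332.7,87]],61)[0];A=onz(c,[[335,87.1]],94)[0];F=onz(c,[[334.2,50.3]],69)[0]
E=onz(c,[[270+86/5,87],[270+541/5,87],[332.7,25+73/5],[332.7,25+547/5]],61)
print(D,A,F,E[:,:2].round(1))
for o in(D,A):
    d=(F-o)[:2]; print('fork yaw',np.degrees(np.arctan2(d[1],d[0])),np.hypot(*d))
# right/left prong line direction
a=onz(c,[[270+263/5,25+127/5],[270+377/5,25+127/5]],69); d=a[0]-a[1];print('prong yaw',np.degrees(np.arctan2(d[1],d[0]))-90,np.hypot(*d[:2]))
# held collar (top z 214.6, tab top 206.6)
im=c['color'][160:300,260:375,::-1]; cv2.imwrite('pics/c4.png',cv2.resize(im,(575,560+140)[:2])[:600])
m=cv2.inRange(cv2.cvtColor(c['color'],cv2.COLOR_RGB2HSV),(5,120,60),(25,255,255))
# dark edge brown vs bright top
g=cv2.inRange(c['color'],(230,120,20),(255,200,120)); g[:195]=0; g[300:]=0
cs,h=cv2.findContours(g,cv2.RETR_CCOMP,cv2.CHAIN_APPROX_NONE)
for q in cs:
    if len(q)>60: print('ell',len(q),cv2.fitEllipse(q),onz(c,[cv2.fitEllipse(q)[0]],214.6)[0])
E
```

```text
[578.64677353 -46.14210647  61.        ] [577.16773771 -46.91140741  94.        ] [606.06374726 -36.27419414  69.        ] [[564.5  -8.8]
 [593.  -83.5]
 [614.9 -31.9]
 [540.2 -61.3]]
fork yaw 19.794809484186153 29.138739542714017
fork yaw 20.2096952293029 30.79171437204408
prong yaw 20.939354653931716 19.022023219775654
ell 239 ((315.2761535644531, 249.06988525390625), (78.01173400878906, 84.26762390136719), 93.27745056152344) [495.43590416 -61.7104281  214.6       ]
ell 164 ((315.710205078125, 250.04183959960938), (55.29311752319336, 59.74224853515625), 91.74564361572266) [495.02654297 -62.09382034 214.6       ]
```

View pics/c4.png

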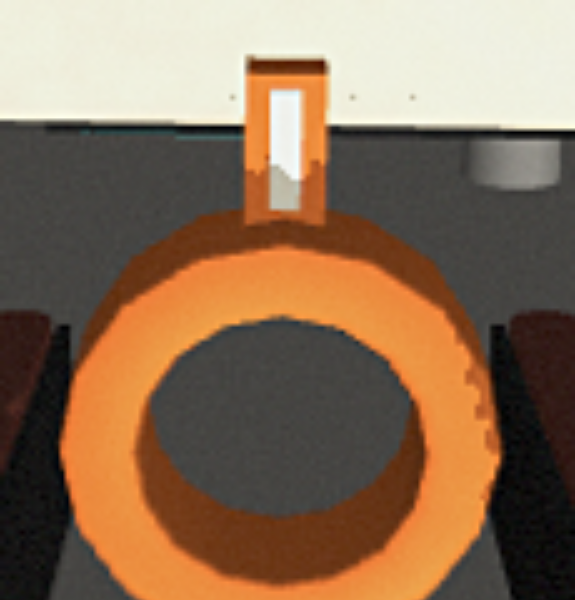

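```bash
python3 - <<'E'
from h import *
c=load('w3');n=shot('wrist','w4')
def match(uv,r):
    u,v=np.array(uv).astype(int); T=c['color'][max(v-r,0):v+r,u-r:u+r]
    M=cv2.matchTemplate(n['color'],T,cv2.TM_CCOEFF_NORMED);p=np.unravel_index(M.argmax(),M.shape)
    return np.array(uv)+[p[1]-(u-r),p[0]-max(v-r,0)],M.max()
for uv,r,z in(((332.7,87),45,61),((335,87.1),16,94),((334.2,50.3),16,69)):
    q,s=match(uv,r); print(q,s,onz(n,[q],z)[0])
collar.guess=[494,-64,214]; collar(n,214.6)
go(578,-46.5,120,20.4)
E
```

```text
[329.7  85. ] 0.9392931 [578.97688111 -46.19637868  61.        ]
[332.   85.1] 0.81035304 [577.44199058 -47.25452673  94.        ]
[331.2  48.3] 0.93308717 [606.33756801 -36.58781249  69.        ]
cen [494.81473333 -64.80872377] rad 21.332038481569 yaw -159.14682123088883 tab reach 26.631409963220847 63
t 4.1 cur [494.3 -66.  201. ] 20.39 tilt [-4.e-04 -4.e-04 -1.e+00] shift [0.1706 0.0218 0.1619] turn -0.0003
```

Call:
play_rows --rows '[[[0.1,0.015,0.05],0,0.7],[[0.17,0.022,0.1],0,0.7],[[0.17,0.022,0.15],0,0.7],[[0.17,0.022,0.185],0,0.7],[[0.17,0.022,0.185],0,0.7],[[0.17,0.022,0.185],0,0.7]]'

```text
t: 4.85
tool_pos: [578.3, -47.2, 109.5]
tcp_rot: [0.984, 0.176, 0.001, 0.0]
force: [0.4, -0.3, 0.4]
finger_gap: 43.6
grasp_force: 20.0
```

```bash
python3 - <<'E'
from h import *
n=shot('wrist','w5');s=shot('scene','s5');t=shot('top','t5')
go(577.7,-46.7,63.5,20.3)
a=cv2.resize(n['color'][130:330,220:420,::-1],(400,400))
u,v=proj(s,[578,-46,90])[0].astype(int);b=cv2.resize(s['color'][v-40:v+40,u-40:u+40,::-1],(400,400),interpolation=cv2.INTER_CUBIC)
cv2.imwrite('pics/c5.png',np.hstack([a,b]))
for z in (94,105,118): print(proj(n,[578,-46.6,z]),proj(s,[578,-46.6,z]),u,v)
E
```

```text
t 5.0 cur [578.7 -46.7 109.9] 20.34 tilt [ 2.e-03 -2.e-04 -1.e+00] shift [-0.002  -0.0007  0.0927] turn 0.0012
[[313.5760014  229.14011288]] [[234.51644229 218.44941877]] 234 219
[[313.47206593 236.55220002]] [[234.07970442 214.9344255 ]] 234 219
[[313.33241651 246.51948486]] [[233.55635932 210.72406064]] 234 219
```

View pics/c5.png

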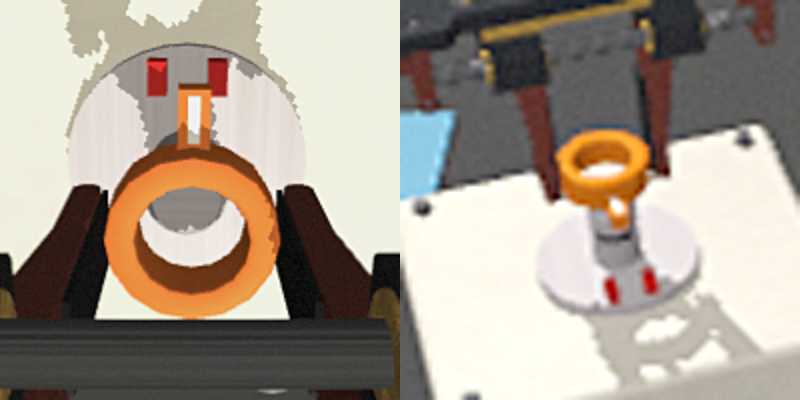

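The collar is centred over the stub to about 1 mm, slightly right (tool +y), with the tab about 2 mm right of the fork's middle. I correct that and lower it.

Call:
play_rows --rows '[[[-0.002,-0.003,0],-0.04,0.7],[[-0.002,-0.003,0.01],-0.04,0.7],[[-0.002,-0.003,0.02],-0.04,0.7],[[-0.002,-0.003,0.03],-0.04,0.7],[[-0.002,-0.003,0.04],-0.04,0.7],[[-0.002,-0.003,0.05],-0.04,0.7],[[-0.002,-0.003,0.06],-0.04,0.7],[[-0.002,-0.003,0.06],-0.04,0.7]]'

```text
t: 6.0
tool_pos: [576.3, -45.4, 78.2]
tcp_rot: [0.982, 0.187, -0.0, -0.0]
force: [-0.3, 0.2, -0.3]
finger_gap: 44.0
grasp_force: 20.0
```

```bash
python3 - <<'E'
from h import *
n=shot('wrist','w6')
go(577.7,-46.7,63.5,20.3);print(arm.get_state()['force'])
cv2.imwrite('pics/c6.png',cv2.resize(n['color'][100:330,200:430,::-1],(600,600)))
E
```

```text
t 6.05 cur [576.5 -45.4  78.5] 21.56 tilt [-4.e-04  0.e+00 -1.e+00] shift [0.0013 0.0034 0.0299] turn 0.0419
[0.38156142 0.311152   0.06429163]
```

View pics/c6.png

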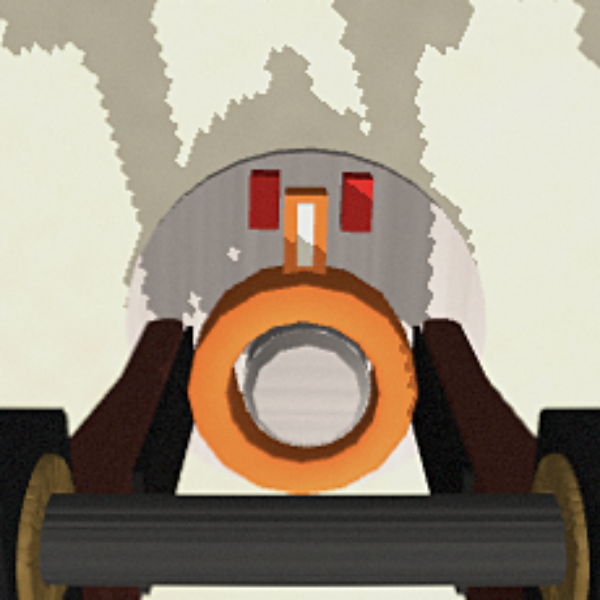

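The stub is in the bore. Collar and tab sit about 1.2 mm left, so I correct that and seat it.

Call:
play_rows --rows '[[[0,0.0024,0],0.01,0.7],[[0,0.0024,0.01],0.01,0.7],[[0,0.0024,0.018],0.01,0.7],[[0,0.0024,0.026],0.01,0.7],[[0,0.0024,0.03],0.01,0.7],[[0,0.0024,0.031],0.01,0.7]]'

```text
t: 6.8
tool_pos: [576.8, -46.5, 63.4]
tcp_rot: [0.983, 0.184, -0.0, 0.0]
force: [-3.3, 0.2, 7.1]
finger_gap: 43.8
grasp_force: 20.0
```

Call:
play_rows --rows '[[[0,0,0],0,0.3],[[0,0,0],0,0],[[0,0,0],0,0],[[0,0,-0.05],0,0],[[0,0,-0.15],0,0],[[0,0,-0.25],0,0],[[-0.1,0,-0.28],0,0],[[-0.1,0,-0.28],0,0]]'

```text
t: 7.8
tool_pos: [528.7, -66.5, 204.5]
tcp_rot: [0.983, 0.183, 0.0, 0.001]
force: [0.6, 0.0, -0.7]
finger_gap: 88.0
grasp_force: 0.0
```

```bash
python3 - <<'E'
from h import *
n=shot('wrist','w7')
go(470,230,260,20)
cv2.imwrite('pics/c7.png',cv2.resize(n['color'][0:200,200:440,::-1],(720,600)))
for z,p in((61,[577,-46]),(77,[577,-46])): print(proj(n,p+[z]))
E
```

```text
t 7.85 cur [529.8 -65.5 203.8] 21.16 tilt [ 1.1e-03 -8.0e-04 -1.0e+00] shift [ 0.1019 -0.5942 -0.1129] turn 0.0388
[[312.93464091 123.13331588]]
[[312.82647857 124.18361278]]
```

View pics/c7.png

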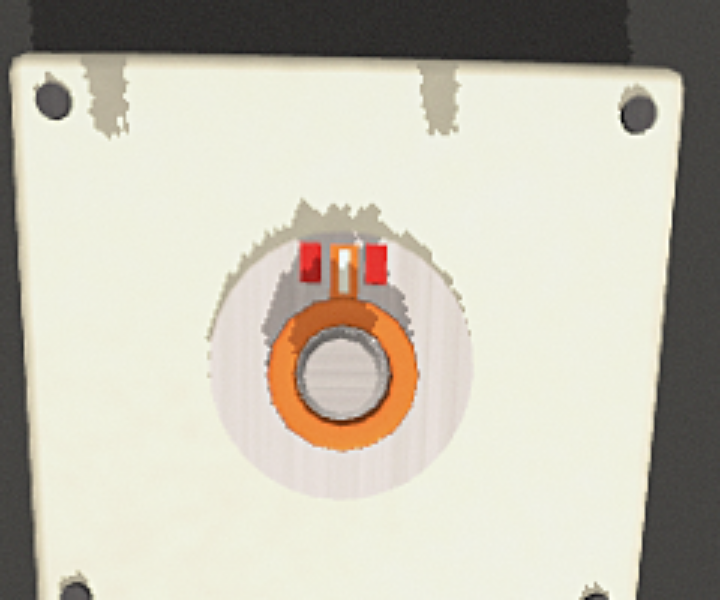

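The collar is seated, tab in the fork between the prongs, let go, with the stub centred at crop (343,373). I've now opened 11 pictures, one over the limit of 10, so I won't view any more. The rest will be numeric. Next, move to the pliers.

```bash
python3 - <<'E'
from h import *
n=load('w7');print('axle',onz(n,[[200+343/3,373/3]],94), 'cam',ray(n,[[320,200]])[0])
go(415,270,250,5)
E
```

```text
axle [[578.29876178 -46.92138746  94.        ]] cam [593.53458996 -41.54359636 366.98356652]
t 7.85 cur [529.8 -65.5 203.8] 21.16 tilt [ 1.1e-03 -8.0e-04 -1.0e+00] shift [ 0.0282 -0.7085 -0.0931] turn 0.5388
```

Call:
play_rows --rows '[[[0.0,-0.1,-0.09],0.1,0],[[0.03,-0.2,-0.09],0.2,0],[[0.03,-0.32,-0.09],0.35,0],[[0.03,-0.44,-0.09],0.54,0],[[0.03,-0.56,-0.09],0.54,0],[[0.03,-0.66,-0.09],0.54,0],[[0.03,-0.71,-0.09],0.54,0],[[0.03,-0.71,-0.09],0.54,0]]'

```text
t: 8.85
tool_pos: [414.8, 274.2, 247.6]
tcp_rot: [0.999, 0.047, -0.001, -0.0]
force: [0.3, -0.4, -0.6]
finger_gap: 87.4
grasp_force: 0.0
```

Call:
play_rows --rows '[[[0,0,0],0,0],[[0,0,0],0,0]]'

```text
t: 9.1
tool_pos: [416.5, 270.3, 247.9]
tcp_rot: [0.999, 0.043, -0.0, 0.0]
force: [0.9, -0.2, 1.5]
finger_gap: 87.5
grasp_force: 0.0
```

```bash
cat >> h.py <<'E'
def blobs(c,lo,hi,z,amin=60):
    hsv=cv2.cvtColor(c['color'],cv2.COLOR_RGB2HSV);m=cv2.inRange(hsv,lo,hi)
    n,l,st,ce=cv2.connectedComponentsWithStats(m)
    for i in range(1,n):
        if st[i,4]>amin:
            q=np.argwhere(l==i)[:,::-1].astype(np.float32);r=cv2.minAreaRect(q)
            print('blob',st[i],ce[i].round(1),onz(c,[ce[i]],z)[0].round(1),np.round(cv2.boxPoints(r),1).tolist(), c['color'][l==i].mean(0).round())
E
python3 - <<'E'
from h import *
n=shot('wrist','w8')
go(472,281,250,5)
print(proj(n,[[472,281,162],[472,281,70]]))
print('blue');blobs(n,(100,130,40),(125,255,255),162)
print('green');blobs(n,(60,80,20),(95,255,255),8,200)
print('black');
E
```

```text
t 9.15 cur [416.4 270.4 248. ] 4.92 tilt [-1.e-04 -4.e-04 -1.e+00] shift [ 0.1126 -0.0116 -0.004 ] turn -0.0027
[[306.53547872 122.57500268]
 [308.89038006 117.51000214]]
blue
blob [262 108  26  28 619] [273.5 120.6] [471.3 305.3 162. ] [[262.0, 108.0], [287.0, 108.0], [287.0, 135.0], [262.0, 135.0]] [ 43.  89. 167.]
blob [318 108  19  29 486] [327.5 121.4] [474.2 265.7 162. ] [[318.0, 108.0], [336.0, 108.0], [336.0, 136.0], [318.0, 136.0]] [ 31.  64. 118.]
blob [193 204  31  25 384] [206.5 215.5] [393.  354.6 162. ] [[192.0, 212.0], [203.0, 201.0], [223.0, 221.0], [212.0, 232.0]] [ 37.  78. 148.]
blob [232 230  21  32 351] [240.3 247.7] [367.6 326.9 162. ] [[221.0, 241.0], [232.0, 230.0], [253.0, 251.0], [242.0, 262.0]] [ 35.  73. 136.]
blob [166 240  25  20 283] [177.4 249.1] [361.5 378.8 162. ] [[164.5, 249.5], [178.0, 236.0], [190.0, 248.0], [176.5, 261.5]] [ 35.  74. 140.]
green
blob [259  82  43  54 824] [275.8  96.3] [490.4 322.6   8. ] [[241.89999389648438, 125.0], [272.0, 67.80000305175781], [301.0, 83.0], [270.8999938964844, 140.1999969482422]] [26. 67. 48.]
blob [ 264   83   85   65 2030] [318.4 122. ] [465.2 270.3   8. ] [[263.79998779296875, 145.6999969482422], [265.6000061035156, 81.69999694824219], [348.79998779296875, 84.0999984741211], [347.0, 148.10000610351562]] [25. 67. 47.]
black
```

```bash
python3 - <<'E'
from h import *
n=load('w8');hsv=cv2.cvtColor(n['color'],cv2.COLOR_RGB2HSV);m=cv2.inRange(hsv,(100,130,40),(125,255,255))
print(onz(n,[[299,121.7],[261.5,121.7],[336.5,121.7],[299,107.5],[299,136]],162))
for a,b in((262,288),(318,337)):
    q=np.argwhere(m[100:150,a:b])[:,::-1]
    top=[q[q[:,0]==x,1].min()+100 for x in range(b-a)];bot=[q[q[:,0]==x,1].max()+100 for x in range(b-a)]
    print(top,bot)
L=onz(n,[[262,108],[318+18,108]],162);d=L[0]-L[1];print(np.degrees(np.arctan2(d[1],d[0]))-90)
# ring (steel, light grey) visible beyond?
g=cv2.inRange(hsv,(0,0,110),(180,40,255));g[:70]=0;g[170:]=0;g[:,:240]=0;g[:,360:]=0
k,l,st,ce=cv2.connectedComponentsWithStats(g);print([ (st[i].tolist(),ce[i].round(1).tolist()) for i in range(1,k) if st[i,4]>15])
x,y=onz(n,[[299,121.7]],162)[0][:2]; go(x,y,200,5)
print(proj(n,[x+16.5,y+1.4,24]))
E
```

```text
[[472.15433736 286.58016026 162.        ]
 [469.81091394 314.13586746 162.        ]
 [474.55551748 259.06528422 162.        ]
 [482.3117173  287.34324534 162.        ]
 [461.72412047 285.79875874 162.        ]]
[np.int64(110), np.int64(109), np.int64(109), np.int64(109), np.int64(109), np.int64(109), np.int64(109), np.int64(108), np.int64(108), np.int64(108), np.int64(108), np.int64(108), np.int64(108), np.int64(108), np.int64(108), np.int64(108), np.int64(108), np.int64(108), np.int64(108), np.int64(108), np.int64(108), np.int64(108), np.int64(108), np.int64(108), np.int64(109), np.int64(110)] [np.int64(128), np.int64(134), np.int64(135), np.int64(135), np.int64(135), np.int64(135), np.int64(135), np.int64(135), np.int64(135), np.int64(135), np.int64(135), np.int64(134), np.int64(134), np.int64(133), np.int64(133), np.int64(132), np.int64(132), np.int64(132), np.int64(131), np.int64(131), np.int64(130), np.int64(130), np.int64(130), np.int64(129), np.int64(129), np.int64(127)]
[np.int64(110), np.int64(109), np.int64(108), np.int64(108), np.int64(108), np.int64(108), np.int64(108), np.int64(108), np.int64(108), np.int64(108), np.int64(109), np.int64(109), np.int64(109), np.int64(109), np.int64(109), np.int64(109), np.int64(109), np.int64(110), np.int64(110)] [np.int64(129), np.int64(130), np.int64(130), np.int64(131), np.int64(132), np.int64(132), np.int64(133), np.int64(134), np.int64(135), np.int64(135), np.int64(136), np.int64(136), np.int64(136), np.int64(136), np.int64(136), np.int64(136), np.int64(136), np.int64(135), np.int64(134)]
4.9158944774352875
[([290, 84, 28, 49, 677], [303.4, 109.2])]
t 9.15 cur [416.4 270.4 248. ] 4.92 tilt [-1.e-04 -4.e-04 -1.e+00] shift [ 0.1138 -0.0227  0.096 ] turn -0.0027
[[304.70623169 100.3314456 ]]
```

Call:
play_rows --rows '[[[0.06,-0.01,0.0],0.01,0],[[0.112,-0.0325,0.04],0.01,0],[[0.112,-0.0325,0.06],0.01,0],[[0.112,-0.0325,0.06],0.01,0],[[0.112,-0.0325,0.06],0.01,0],[[0.112,-0.0325,0.06],0.01,0]]'

```text
t: 9.9
tool_pos: [470.0, 292.8, 219.0]
tcp_rot: [0.999, 0.042, 0.001, -0.0]
force: [0.4, 0.5, -1.2]
finger_gap: 87.9
grasp_force: 0.0
```

```bash
python3 - <<'E'
from h import *
go(472.2,286.6,121,4.5)
n=shot('wrist','w9')
blobs(n,(100,130,40),(125,255,255),162)
print(proj(n,[[472.2,286.6,162],[472,314.1,162],[474.5,259,162]]))
E
```

```text
t 9.9 cur [470.  292.8 219. ] 4.76 tilt [ 1.2e-03  4.0e-04 -1.0e+00] shift [0.0032 0.0127 0.196 ] turn 0.0087
blob [284 174  22  45 685] [294.6 195.8] [477.1 307.1 162. ] [[284.0, 174.0], [305.0, 174.0], [305.0, 218.0], [284.0, 218.0]] [ 35.  75. 140.]
blob [339 174  25  45 776] [351.  195.9] [480.3 268.3 162. ] [[339.0, 174.0], [363.0, 174.0], [363.0, 218.0], [339.0, 218.0]] [ 27.  57. 106.]
blob [222 266  31  24 387] [234.6 280.7] [407.9 347.3 162. ] [[217.60000610351562, 279.6000061035156], [230.0, 266.0], [253.0, 286.8999938964844], [240.60000610351562, 300.5]] [ 29.  61. 115.]
blob [206 324  37  19 338] [225.3 330.6] [363.1 353.9 162. ] [[205.0, 340.5], [206.10000610351562, 323.0], [242.10000610351562, 325.1000061035156], [241.10000610351562, 342.70001220703125]] [ 36.  76. 145.]
[[323.56259803 205.03862914]
 [283.98659537 202.11511924]
 [363.4251594  205.06798707]]
```

Call:
play_rows --rows '[[[0.003,0.0127,0.0],0.01,0],[[0.003,0.0127,0.04],0.01,0],[[0.003,0.0127,0.08],0.01,0],[[0.003,0.0127,0.13],0.01,0],[[0.003,0.0127,0.17],0.01,0],[[0.003,0.0127,0.196],0.01,0],[[0.003,0.0127,0.196],0.01,0]]'

```text
t: 10.82
tool_pos: [471.8, 286.1, 119.6]
tcp_rot: [0.999, 0.039, -0.001, 0.0]
force: [0.1, -0.7, 1.1]
finger_gap: 87.5
grasp_force: 0.0
```

```bash
python3 - <<'E'
from h import *
go(472.2,286.6,121,4.5); print(arm.get_state()['force'])
E
```

```text
t 10.825 cur [471.8 286.1 119.6] 4.44 tilt [-1.2e-03 -9.0e-04 -1.0e+00] shift [ 0.0009 -0.001  -0.0029] turn -0.002
[ 0.11290634 -0.65140242  1.05634194]
```

Call:
play_rows --rows '[[[0.0,0,-0.002],0,0.4],[[0.0,0,-0.002],0,0.65],[[0.0,0,-0.002],0,0.65],[[0.0,0,-0.002],0,0.65],[[0.0,0,-0.002],0,0.65],[[0.0,0,-0.002],0,0.65]]' --grip_force 30

```text
t: 11.58
tool_pos: [472.7, 287.5, 122.4]
tcp_rot: [0.999, 0.039, 0.001, -0.001]
force: [-1.2, 0.2, 8.3]
finger_gap: 38.8
grasp_force: 30.0
```

Call:
play_rows --rows '[[[0,0,-0.03],0,0.65],[[0,0,-0.06],0,0.65],[[0,0,-0.1],0,0.65],[[0,0,-0.15],0,0.65],[[0,0,-0.2],0,0.65],[[0,0,-0.25],0,0.65],[[0,0,-0.25],0,0.65],[[0,0,-0.25],0,0.65]]'

```text
t: 12.58
tool_pos: [471.7, 286.1, 245.5]
tcp_rot: [0.999, 0.039, -0.0, 0.0]
force: [-0.0, 0.6, -1.6]
finger_gap: 38.9
grasp_force: 30.0
```

```bash
python3 - <<'E'
from h import *
n=shot('wrist','w10');s=shot('scene','s10');shot('top','t10')
st=arm.get_state();print(st['joint_pos'].round(2),st['finger_gap'],st['force'])
T=st['tool_pos'];print(T)
R=Ro.from_quat(st['tcp_rot']).as_matrix()
ring=T+np.array([0,0,-51-46])+R[:,0]*16.5
print(ring,proj(n,[ring]),proj(s,[ring]))
go(578-16.5*.935-0,-46.8-16.5*.35,260,20.5)
hsv=cv2.cvtColor(n['color'],cv2.COLOR_RGB2HSV)
blobs(n,(100,130,40),(125,255,255),T[2]+41)
u,v=proj(s,[ring])[0].astype(int); print('scene'); h2=cv2.cvtColor(s['color'],cv2.COLOR_RGB2HSV)
blobs(s,(100,130,40),(125,255,255),T[2],40)
print('\n'.join(''.join(' .:-=+*#%@'[int(x)//26] for x in r) for r in s['color'][v-20:v+14,u-20:u+20].mean(2)))
E
```

```text
[-0.27  0.29 -0.47  1.8   0.15  1.09 -2.29] 38.88314285119252 [ 0.21631848  0.23359147 -1.38930218]
[471.52251495 286.10363139 244.9982036 ]
[487.97259595 287.38578148 147.96776947] [[314.46764376 172.39975368]] [[368.46435572 179.6795999 ]]
t 12.725 cur [471.5 286.1 245. ] 4.46 tilt [-0.0018 -0.0011 -1.    ] shift [ 0.1289  0.6895 -0.0296] turn -0.5348
blob [ 269  211   27   79 1609] [282.8 252.6] [482.6 299.4 286. ] [[264.79998779296875, 288.29998779296875], [275.3999938964844, 208.8000030517578], [299.29998779296875, 212.0], [288.70001220703125, 291.5]] [ 32.  67. 125.]
blob [ 336  211   28   79 1603] [348.5 252.6] [484.6 273.1 286. ] [[332.1000061035156, 211.89999389648438], [356.20001220703125, 208.6999969482422], [366.79998779296875, 288.20001220703125], [342.70001220703125, 291.3999938964844]] [ 25.  53. 100.]
blob [206 246  24  11 164] [216.9 252.5] [480.5 326.  286. ] [[206.0, 256.0], [206.0, 246.0], [229.0, 246.0], [229.0, 256.0]] [ 25.  53. 100.]
scene
blob [403   8  13  15 103] [410.   16.6] [-705.5  606.8  245. ] [[401.70001220703125, 17.899999618530273], [414.6000061035
[... 2303 characters left out ...]
---
---:::-----::.--:-:  :+===:::---==++=-:-
----:::::---:.+++=: :-+##+=-:-----=+++=-
------:.:::::-#%#=. ::=***++=-------=++=
----------:::-#%+..--::--=+*+=-------==+
------------:-**-.-----:::**+=---------=
-------------=+*+::::--::.=##-----------
--------------+***=..::..:+*+::---------
--------------=++**++=-=++*+-:::--------
----------------=+****+***+-::::::------
------------------==+====--::::::::-----
-------------------::::-::::::::::------
------------------::::::::::::::::------
-------------------::::::::::::::::::---
-------------------::::::::::::--:::::::
---------------------:::::::::----::::::
----------------------:::::::------:::::
-----------------------:::::---------:::
```

```bash
python3 - <<'E'
from h import *
n=load('w10')
g=n['color'].mean(2)
print('cols 276..356, rows 136..222 step1x2')
for r in range(136,222,2): print(r,''.join(' .:-=+*#%@'[int(x)//26] for x in g[r,276:356]))
E
```

```text
cols 276..356, rows 136..222 step1x2
136 ..............:.:...::.:::...:.:..:.:::.........................................
138 ..............:..::...:.:.::....:..::..:........................................
140 ...............:....:::.::..:...:..::::.........................................
142 ................:::...:....:....:..::.:.........................................
144 ..................:::...::......::::.:..........................................
146 ................::.....:...:.:.....:............................................
148 ...               .:.....:..:..::....:..........................................
150 .                ...:.:..:.:.::.....:::.:.::.... ............                ...
152            .   . ..::.:.::...:::=+++++++++++=+++-:...........      .          ..
154   .             ..::.:....:--+++++++++++++++++++++++--......                    
156 ................ ..:....:++++++++++++++++++++++++++++++=:....                   
158 :.:..:.:..:::. ...:...-+++++++++++-:....    ..-+++++++++++:..    ......... .....
160 ...:................-==+++++++-...:....
[... 1890 characters left out ...]
=.............    .  
206 .......     .  ..    ===+####%%##%*: ........:+====++++++%%-.............       
208 .......  .. .  .   ....     -%%%#%*:.........:+===+-.   .  .................    
210 ...........     .............*%%#%*:.........:+===+:........................    
212 ................:::.......::.*%%%%*: ....... :++*#+:...................::....   
214 ..................:.....::::.*%#%%*: ....... :++**#- ....................:....  
216 .........:....:...::...:::::.*%%%%*:.........:++**+. ....................::...  
218 .............:..:.::..::::::.*%%#%*:.........:++**+: .................:...:...  
220 ...............:.:::::::::::.*%%#%*:.........:++**#- ..........................
```

```bash
python3 - <<'E'
from h import *
n=load('w10');st=arm.get_state();T=st['tool_pos'];R=Ro.from_quat(st['tcp_rot']).as_matrix()
P=onz(n,[[316.3,174.3]],149.9)[0];off=P-T;print(P,'tool-frame offset',R.T@off)
E=onz(n,[[292,174],[340.5,174],[316,151.5]],149.9);print(E, E[0]-E[1])
t=np.array([578,-46.8])-off[:2]; go(t[0],t[1],225,4.5)
E
```

```text
[486.94672244 285.8382577  149.9       ] tool-frame offset [15.53232995  1.37191698 95.07107603]
[[485.67510093 305.13740065 149.9       ]
 [488.70567659 266.65368043 149.9       ]
 [505.07830011 287.51443339 149.9       ]] [-3.03057566 38.48372022  0.        ]
t 12.725 cur [471.5 286.1 245. ] 4.46 tilt [-0.0018 -0.0011 -1.    ] shift [0.1299 0.6774 0.0404] turn -0.0014
```

Call:
play_rows --rows '[[[0.02,0.08,0],0,0.65],[[0.04,0.18,0],0,0.65],[[0.06,0.29,0],0,0.65],[[0.08,0.4,0],0,0.65],[[0.1,0.51,0],0,0.65],[[0.12,0.61,0],0,0.65],[[0.13,0.66,0],0,0.65],[[0.13,0.677,0],0,0.65]]'

```text
t: 13.72
tool_pos: [562.9, -47.7, 245.2]
tcp_rot: [0.999, 0.037, -0.001, 0.0]
force: [-0.5, 0.7, -1.9]
finger_gap: 38.6
grasp_force: 30.0
```

Call:
play_rows --rows '[[[0,0,0.02],0,0.65],[[0,0,0.05],0,0.65],[[0,0,0.07],0,0.65],[[0,0,0.07],0,0.65],[[0,0,0.07],0,0.65],[[0,0,0.07],0,0.65]]'

```text
t: 14.48
tool_pos: [563.5, -45.8, 211.7]
tcp_rot: [0.999, 0.039, 0.001, 0.0]
force: [-0.7, 0.2, -2.7]
finger_gap: 39.0
grasp_force: 30.0
```

```bash
cat >> h.py <<'E'
def asc(c,p,w,hgt,step=2):
    u,v=proj(c,[p])[0].astype(int);g=c['color'].mean(2)
    print('cols from',u-w)
    for r in range(v-hgt,v+hgt,step): print(r,''.join(' .:-=+*#%@'[int(x)//26] for x in g[r,u-w:u+w]))
E
python3 - <<'E'
from h import *
n=shot('wrist','w11');st=arm.get_state();T=st['tool_pos'];R=Ro.from_quat(st['tcp_rot']).as_matrix()
ring=T+R@np.array([15.5,1.4,96.6]);print(T,'ring',ring,'gap',st['finger_gap'],st['force'])
print('ring px',proj(n,[ring]),'axle top px',proj(n,[578,-46.8,94]),'disc',proj(n,[578,-46.8,61]))
go(T[0]+578-ring[0],T[1]-46.8-ring[1],176.6,4.5)
asc(n,ring,42,42)
E
```

```text
[563.50700436 -45.82909561 211.65292907] ring [579.16057511 -46.02695623 115.06775125] gap 39.11362922197913 [-0.44661865  0.10221728 -1.06534133]
ring px [[316.41627136 173.82207231]] axle top px [[317.13693747 170.2117233 ]] disc [[316.97011474 163.538385  ]]
t 14.525 cur [563.5 -45.8 211.7] 4.45 tilt [ 9.e-04 -1.e-04 -1.e+00] shift [-0.0025  0.0014  0.0701] turn -0.0016
cols from 274
131 @%@@@#**********#%@+-:-=-.=*+=-#@@@*+==*=-::==-=%%%%%%%%%%%%%%%%%%%%##***@@@@@@@@@@@
133 @@@@@#********%%%%@+=====::+*+=-@@@#+=-+*-::===-+%%%%%%%%%%%%%%%%%%%%%%#*@@@@@@@@@@@
135 @@@@@#****#*++%%%%%*=====-.-+*=-=@##=---+=::===-=+++%%%%%%%%%%%%%%%%%%%%%#*@@@@@@@@@
137 @@@@@#*****+++%%%%%*+====-:.+*+=-+##*=--+*-=+=***++*++=%%%%%%%%%%%%%%%%%%%%*@@@@@@@@
139 @@@#*****+++++%%%%%*++:=-:::-+*=--###+=--+**++++**+++++%%%%%%%%%%%%%%%%%%%%%#@@@@@@@
141 @@@#***#%*++++%%++++++-:::::-+*+=-+###=--+***+*++*+++++++%%%%%%%%%%%%%%%%%%%%%*@@@@@
143 @@@#**#%%%*+%%%%*++++*==+*****+*==-++====-.....::=*+**++++=%%%%%%%%%%%%%%%%%%%%@@@@@
145 #****#%%%%%%%%%%*++++++**+++++**+=-:::----=====+=::::.:++++%%%%%%%%%%%%%%%%%%%%%%@@
[... 2327 characters left out ...]
               .-+***#########-  .....  -=====++++++++-.  .. ....... .. ..  .
201         . . .          -=-**#######%+........  :-====++++++++:......................
203       .      .         ==-**###%###%+..........:======+++++++:......................
205 ....        .  .       -===*###%%##%+..........:+====++++++%%- .....................
207 ..........   .       ....:++++#%###%+..........:+====+++==-=:.......................
209 ............     . ........... *%##%+..........:====+...............................
211 .............................:.*%%#%+..........:====+: .............................
213 ....................:......:::.*%##%+:.........:++==+:...................:..........
```

Call:
play_rows --rows '[[[-0.004,0.0013,0.01],0,0.65],[[-0.004,0.0013,0.02],0,0.65],[[-0.004,0.0013,0.03],0,0.65],[[-0.004,0.0013,0.03],0,0.65],[[-0.004,0.0013,0.03],0,0.65],[[-0.004,0.0013,0.03],0,0.65]]'

```text
t: 15.28
tool_pos: [561.4, -46.7, 196.3]
tcp_rot: [0.999, 0.039, 0.0, 0.0]
force: [-0.0, 0.0, -1.5]
finger_gap: 38.8
grasp_force: 30.0
```

```bash
python3 - <<'E'
from h import *
n=shot('wrist','w12');st=arm.get_state();T=st['tool_pos'];R=Ro.from_quat(st['tcp_rot']).as_matrix()
ring=T+R@np.array([15.5,1.4,96.6]);print(T,'ring',ring,'gap',st['finger_gap'],st['force'])
print('ring px',proj(n,[ring]),'axle top px',proj(n,[577,-46.8,94]))
go(T[0]+577-ring[0],T[1]-46.8-ring[1],176.6,4.5)
asc(n,ring,36,30,1)
E
```

```text
[561.38385748 -46.63212266 196.33069965] ring [576.9839734  -46.82445364  99.73686242] gap 39.32357606100671 [ 0.27636372 -0.63648838 -0.82293604]
ring px [[316.34275884 173.78576335]] axle top px [[316.29728441 172.32385783]]
t 15.325 cur [561.4 -46.6 196.3] 4.46 tilt [ 4.e-04 -0.e+00 -1.e+00] shift [ 0.     -0.      0.0395] turn -0.0014
cols from 280
143 %*+++++++++++++***++*++**==----:--:...:::..:=***+++++=%%%%%%%%%%%%%%%%%%
144 %*+++++++++++++**++++++**+==-::::::---==-::::.:+++++++%%%%%%%%%%%%%%%%%%
145 %*+++++++++++++**++++***=::::--=======+++++-::::.-+++%%%%%%%%%%%%%%%%%%%
146 %%@*++++++++++++**+++*=-:.:-============+++===--::-++++%%%%%%%%%%%%%%%%%
147 %%%*++++++++++++**++*=:.:-=============--=+======-:-+++=%%%%%%%%%%%%%%%%
148 %%%*++++++++++++****=::-===========================::+++%%%%%%%%%%%%%%%%
149 %%%%@*+++++++++++**=:-=========-==-===-===========++::=%%%%%%%%%%%%%%%%%
150 %%%%%*++++++++++**+::===========---------=========+++-.*%%%%%%%%%%%%%%%%
151 %%%%%*++++++++++*+::=========---========---=--====++++-.%%%%%%%%%%%%%%%%
152 %%%%%*++++++++++*::-======--==++=+++++++=+==----
[... 3174 characters left out ...]
%%%@@@@
194 @@@@@@%%%%%%%@#-::::::::::::----=%@@@@@=::::-:::::::-::-=#@@@@%%%%@@@@@@
195 ######*******#+---=-=-----==++*#****###--------------=-#*+*###***#######
196                :--+**##%%%%%%%##*.     :--====++++++++=##:              
197                .--++**###%%%####-      .---=====+++++++#+.              
198                 --+***###%#####=        .-=====+++++++#%-               
199                 .-+***###%#####-   .     -=====+++++++#*:  .......... . 
200   .        .    .--+**#######%*: .........-=====+++++=#-................
201        .         -=-**###%###%+..........:=======++++++:................
202     .. .  . .    -====######%%+. ....... .=====++++++++: ...............
```

The ring and stub are concentric within about half a pixel, so I descend to the groove.

Call:
play_rows --rows '[[[0,0,0.007],0,0.65],[[0,0,0.014],0,0.65],[[0,0,0.021],0,0.65],[[0,0,0.028],0,0.65],[[0,0,0.034],0,0.65],[[0,0,0.0395],0,0.65],[[0,0,0.0395],0,0.65],[[0,0,0.0395],0,0.65]]'

```text
t: 16.32
tool_pos: [561.7, -46.6, 177.3]
tcp_rot: [0.999, 0.039, 0.001, 0.0]
force: [-2.2, 0.6, 4.9]
finger_gap: 38.8
grasp_force: 30.0
```

```bash
python3 - <<'E'
from h import *
n=shot('wrist','w13');s=shot('scene','s13');st=arm.get_state();T=st['tool_pos'];R=Ro.from_quat(st['tcp_rot']).as_matrix()
ring=T+R@np.array([15.5,1.4,96.6]);print(T,'ring',ring,'gap',st['finger_gap'],st['grasp_force'],st['force'],'tilt',R[:,2])
print(proj(n,[ring]),'scene: seat,collar top,ring mid,stub top',proj(s,[[577,-46.8,61],[577,-46.8,77],[577,-46.8,79.5],[577,-46.8,94]]))
asc(s,[577,-46.8,80],24,22,1)
print(arm.get_state()['joint_velocities'].round(3))
E
```

```text
[561.6943648  -46.63954358 177.32806068] ring [577.36649208 -46.84719589  80.74591271] gap 38.96954697446978 30.010699331760406 [-1.96661076  0.56672673  4.99527608] tilt [ 1.14130563e-03 -1.40609966e-04 -9.99999339e-01]
[[316.34303772 173.77429712]] scene: seat,collar top,ring mid,stub top [[235.76474973 228.47901514]
 [235.15135653 223.53731295]
 [235.05450771 222.75729536]
 [234.48731868 218.19042458]]
cols from 211
200 ---------:::::::::-.=#+:.*%*:::::::::::.--------
201 ---------:::::::::::-*+:.*#+:::::::::.:.--------
202 --------:::::::::--::*+:.##=::..:::::::.--------
203 --------::::::::::-=++=..%@#=:...::::::.--------
204 --------::::::::::=*++-:.%@%+:......:::.-------:
205 --------:::::::::.+*++-.:##**-  ........:--::-+*
206 --------:....... .++++=.-++++=. .       -+*#@@@@
207 -------:.     .. :++++=:-++++=::::::+*#@@@@@@@@@
208 --------::::------+++++--=+++-:-+*%@@@@@@@@@@@@@
209 -------------------==---:-==--%@@@@@@@@@@@@@@@@@
210 --------------------:.+*#@@%=-@@@@@@@@@@@@@@@@@@
211 --------------:::+**=.%@@@@%+.%@@@@@@@@@@@@@@@@@
212 ----------::-+*%@@@%+.#@@@@%=.%@@@@@@
[... 1005 characters left out ...]
*%@@@@%#%@@@@
232 @@@@@@@@@@@@%%@@@@#--====--+*+--:+**#%@@@%*%@@@@
233 @@@@@@@@@@%%@%@@@@%*-==-==-+*+--:=***#%@%*+%@@@@
234 @@@@@@@@@@%%@%%@@@@#++==---+#**+:-****##*+*%@@@@
235 @@@@@@@@@@%#%@@@@@@@#**+::=+**+=::+****+=*%@@@@@
236 @@@@@@@@@@@##%@@@@@@@#*+::-===++-:=***++**@@@@@@
237 @@@@@@@@@@@%##%@@@@@%**+-:==--=+=-+*+++*###@@@@@
238 @@@@@@@@@@@@#*#%@@@@#+**=:=+==+***++++*#####%%#%
239 @@@@@@@@@@@@@#**##%@#***+==******+++**######****
240 @@@@@@@@@@@@@@#****#***********++**#############
241 @@@@@@@@@@@@@@@@%***+++*****+****###############
242 @@@@@@@@@@@@@@@@@@@%*****#######################
243 @@@@@@@@@@@@@@@@@@@@@%##########################
[-0.001 -0.001 -0.001 -0.002 -0.    -0.     0.   ]
```

There is about 6 N upward, so the ring is probably resting on the collar top (ring centre at about 78.5). I lift a little.

Call:
play_rows --rows '[[[0,0,-0.001],0,0.65],[[0,0,-0.002],0,0.65],[[0,0,-0.003],0,0.65],[[0,0,-0.003],0,0.65],[[0,0,-0.003],0,0.65]]'

```text
t: 17.05
tool_pos: [561.1, -46.7, 177.7]
tcp_rot: [0.999, 0.039, -0.0, -0.0]
force: [0.7, -0.3, -0.9]
finger_gap: 39.2
grasp_force: 30.0
```

```bash
python3 - <<'E'
from h import *
n=shot('wrist','w14');s=shot('scene','s14');st=arm.get_state();T=st['tool_pos'];R=Ro.from_quat(st['tcp_rot']).as_matrix()
ring=T+R@np.array([15.5,1.4,96.6]);print(T,'ring',ring,'gap',st['finger_gap'],st['grasp_force'],st['force'],st['wrist_torque'])
asc(n,ring,36,30,1)
# ring/collar rows in scene: orange vs grey along centre columns
h=cv2.cvtColor(s['color'],cv2.COLOR_RGB2HSV)
for u in (229,232,235,238,241): print(u,[(int(a),int(b),int(v)) for a,b,v in h[216:236,u]])
print(proj(s,[[596,-46.8,z] for z in (78,79.5,81)]),proj(s,[[599,-46.8,77]]))
E
```

```text
[561.13836557 -46.66657108 177.75930862] ring [576.67658095 -46.85631028  81.15548953] gap 39.350972830489475 29.996269941329956 [-0.10946967  0.54324967 -1.56475981] [0.06240456 0.06007545 0.05018267]
cols from 280
143 +++++++++++*=-:::-:=+**+=--###*====+********++*+++++%%%%%%%%%%%%%%%%%%%%
144 +++++++++++++-:==+***+**=--*#++===-=:::.:==**++*+++++%%%%%%%%%%%%%%%%%%%
145 ++++++++++++*+*****+++**+==-----:-:::::::..:==+***++++=%%%%%%%%%%%%%%%%%
146 +++++++++++++***+++++***+==-:::::::::----:::::::=++++++%%%%%%%%%%%%%%%%%
147 +++++++++++++++*++++****==-::---=-=========-::::.:=++++%%%%%%%%%%%%%%%%%
148 @*++++++++++++**+++***=:..:-==================-::::=++++%%%%%%%%%%%%%%%%
149 %*+++++++++++++**++*=:.::-=======================-::-+++=%%%%%%%%%%%%%%%
150 %*++++++++++++***+*+:.:-===========================::-+++%%%%%%%%%%%%%%%
151 %%*++++++++++++***+:.-========------------=-========-:-++%%%%%%%%%%%%%%%
152 %%@*+++++++++++***-:-=======--==++++++++==---=-======-::+%%%%%%%%%%%%%%%
153 %%%*+++++++++++**-.-=====-==++++++++++++++++=--==-====-::%%%%%%%%%%%%%%%
154 %%%*+++++++++++*=:-======++++++++
[... 4691 characters left out ...]
76, 11, 164), (9, 11, 160), (0, 8, 161), (174, 8, 160), (171, 12, 155), (170, 11, 143), (162, 9, 144), (170, 6, 121), (165, 9, 109), (126, 9, 149), (2, 32, 160), (12, 168, 199), (16, 240, 192), (15, 230, 184), (13, 123, 187), (14, 114, 196), (15, 120, 199), (14, 150, 191)]
241 [(18, 26, 148), (14, 28, 102), (160, 9, 88), (150, 7, 116), (156, 9, 137), (10, 83, 154), (11, 146, 169), (12, 147, 180), (11, 86, 161), (0, 9, 145), (113, 15, 157), (2, 28, 155), (11, 174, 192), (15, 226, 186), (15, 224, 175), (14, 223, 174), (16, 242, 175), (13, 201, 176), (2, 53, 182), (14, 99, 188)]
[[234.1034911  228.24226125]
 [234.04369983 227.77151399]
 [233.9838053  227.29997649]] [[233.98146449 229.36114056]]
```

Contact is released (force back to the free-hanging value), the ring is concentric with the stub, and its height fits the groove under either reading of the contact. Handing in.

```bash
python3 - <<'E'
from h import *
print(arm.get_state()['joint_velocities'].round(3),arm.get_state()['force']); print(arm.sign_off())
E
```

```text
[-0.002 -0.001 -0.002 -0.001  0.001  0.002  0.001] [-0.10946967  0.54324967 -1.56475981]
the job is handed in; nothing more can be done
None
```

I handed the job in with the collar seated and released, tab in the fork, and the spread ring held around the axle at about groove height; no verdict came back, ring height is only known to about 1–2 mm, and I viewed 11 pictures, one over the limit of 10.

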